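# Seat a vial cap in the cam press

### The arm

A 6-joint arm with a two-finger parallel gripper is mounted at the origin on a cart in front of the work surface, level with it; the furniture and walls round the work are solid. World frame = base frame: x ahead of the robot, y to its left, z up, the work surface at z = 0. Lengths are in m, angles in rad, forces in N, time in s.
With the tool pointing down it reaches from about 0.275 to 0.775 m from the base axis. Payload 14.6 kg.
Tool frame: the origin (TCP) lies between the finger pads; the fingertips stand 22 mm ahead of it and the grasp point (between the pads) lies 3 mm ahead of it; z points along the fingers, y is the line along which they close (so a half turn about z gives the same grasp; the last joint's range is limited). The gripper opens to 85 mm and grips with 20 to 120 N. Pads are 22 mm wide; open, the fingers measure 114 mm over their backs; the gripper's body (76 mm by 85 mm) begins 54 mm behind the grasp point. The pads swing forward as they close: fully open they stand 13 mm farther back than shut.
Start: joints at [1.096, 0.263, -0.048, 1.259, 0, 1.415], TCP at [0.165, 0.498, 0.253] pointing down, gripper open.
Joint ranges: [-2.65, 2.65], [-0.89, 1.7], [-1.18, 1.37], [-2.13, 2.11], [-1.35, 1.29], [-3.14, 3.14]. Speed limits (rad/s): [1.89, 1.89, 2.57, 2.79, 3.14, 3.14].

### API

Orientations are given as a rotation vector (axis times angle).
In Python, from plant import read_state, optics, job gives the robot as it stands.
- The arm moves only by the tool play_rows, never from a script. Its argument "motion" is a list of rows, each a list of 7 numbers: the shift along the tool's x, y, z in m, then the turn, a rotation vector about the tool's x, y, z in rad, then the gripper's target within -1 to 1 (shut at 1, half-way at 0, fully open at -1). In form: [[dx, dy, dz, ax, ay, az, fingers], ...]. A call has 1 to 8 rows; each row is the pose to reach, as a shift and turn from the pose commanded when the call began, along the tool's axes at that moment; what a row does not reach only later rows make up. A row lasts 1/10 s, in which the tool goes at most 50 mm and 8.59 degrees, less where a joint would pass 70% of its speed; a pose out of reach is approached as far as the arm can. A call with a gripper value outside its range is refused whole. The fingers move at their own pace and stop on an object; the grip force is fixed at half the most. Time passes only in rows, so rows that repeat a pose let the fingers close. It gives the time, the measured TCP pose, the force, the opening and the grip force at its end, in the units of the state.
- read_state(): the state, without advancing time (a new reading comes with each control period).
- optics.read_camera(name): name is "side" or "top"; returns a dict with "pixels" (400x640x3 uint8, red, green, blue), "fov_y" (degrees; the focal length in pixels is half the picture's height over the tangent of half this angle, whatever the lens; pixels are square), "cx", "cy" (the principal point, pixels), "world_to_cam" (4x4, takes a point from world to camera coordinates). Camera axes: x right, y up, looking along -z (the intrinsics and any distortion apply to the point x, -y, -z); pixel columns grow to the right and rows downward; lengths in m; the calibration is good to about 2 mm. A picture is of the moment at which its call begins. There is no depth.
- job.finish_job(): hands the job in; it is judged then, once.
The state is a dict: "time_s": time; "joint_positions": joint angles; "joint_velocities": joint speeds; "effort": joint torques, N m; "ee_pos": TCP position; "tool_rot": TCP orientation; "contact_force": force on the tool from outside, world axes, zero at the start; "wrist_torque": the same for the moment, N m; "finger_gap": opening from 0.0 (shut) to 1.0 (fully open); "grip_force": force on a finger pad.
Only numpy, scipy, OpenCV 4.12 (cv2) and the standard library are available. Lean on these libraries where they do the work, as an engineer would, in place of code of your own. Each camera call takes 0.05 s, during which the arm holds its last target. There are 200 camera calls.

### The job

Seat the cap of the vial that stands in the small cap press. First push the press's sprung hold-down arm down over the vial until it clicks into its detent and stays down by itself when you take your fingers off; then swing the cam lever up by its handle to the point where the vial platform is lifted highest (the lever stands straight up, square to the base), so that the cap is squeezed against the pad. Finish while still holding the lever there, for it springs back if let go; keep the vial upright in its nest and do not disturb the bottle, dish and vial standing beside the press.

Things in the scene. Friction and masses are not known exactly. Their poses are not given: they have to be found in the camera images.
- press: Cap press of grey painted and bare metal, fixed to the table: base 84 mm (its x) by 140 mm (its y: from -76 to +64 mm), 10 mm thick. Origin on the table under the vial; z up; its x points roughly away from the robot (heading varies by up to 0.3 rad), its y to the left. A post 152 mm high and 33 mm wide stands at y = -55 mm; the platform is 54 mm square, its top 71 mm up at rest, 80 mm at full lift, with a 7 mm high round nest for the vial.
- hold_arm (a joint): Hinge of the hold-down arm, rad: 0 = open, tilted 0.5 rad up (sprung to here); 0.5 = level, fully down against its stop. It pivots about the press's x axis direction through pivot, its free end swinging down and away to +y. Pressing it takes about 10 N at the paddle at first, falling to nothing at 0.3 rad; past that it snaps down into its detent by itself and is held there with about 6 N.
- pivot (a point): Pivot of the hold-down arm, 142 mm above the table at the top of the post; axes as those of the press.
- paddle_top (a point): Centre of the top face of the round black paddle, 32 mm across, on the free end of the hold-down arm: the place to push down. It lies 113 mm from the pivot along the arm and 13 mm above the arm's centre line. Its z is normal to the face; its y points outward along the arm. The steel arm itself is 18 mm wide and 9 mm thick.
- cam_lever (a joint): Hinge of the cam lever, rad: 0 = rest, lever leaning 1.2 rad from upright towards the press's -y side (sprung to here); 1.2 = lever straight up, platform at its highest lift of 9 mm; beyond that, up to 1.9, the platform sinks again. Grows as the handle rises and moves towards +y. The return spring needs about 2 to 4 N at the handle. It has no detent: let go, it falls back.
- shaft (a point): Point on the axis of the cam shaft (which runs along the press's x), 36 mm above the table, in the same plane across the shaft as handle_mid; axes as those of the press. The handle goes round this point at a radius of 75 mm.
- handle_mid (a point): Grip point, near the middle of the free part of the lever's black round handle: a bar 16 mm in diameter (19 mm at its outer end), 50 mm long, parallel to the press's x, sticking out 45 to 95 mm from the press's centre plane on the far (+x) side. Its z points outward along the lever, away from the shaft. Pinch it from above across the press's y, with nothing below it but the table; it turns freely about its own axis, so the fingers need not tilt with the lever.
- lever_handle: The black round handle of the cam lever, which turns freely on its pin about its own axis; origin where the handle's axis crosses the press's centre plane, 75 mm from the shaft.
- platform (a joint): Lift of the vial platform, m: 0 at rest, about 0.009 at the highest lift.
- pad: Black rubber pad, 22 mm across, under the hold-down arm above the vial; origin at the centre of its underside. Sprung: pushed in about 4 mm (about 7 N) by the vial cap when the arm is down and the lift is highest.
- vial_mid (a point): Centre (half-way up) of the white-capped vial in the nest of the platform, 25 mm across, 47 mm tall, loose; z along its axis. It stays where it is.
- sample_vial: The same white-capped vial; origin at the centre of its underside.
- buffer_bottle: Bystander: white plastic bottle with blue cap, 39 mm across, 80 mm tall, left of the press; origin under its centre.
- spare_vial: Bystander: red-capped vial, 25 mm across, 47 mm tall, left of the press; origin under its centre.
- petri_dish: Bystander: shallow round lidded dish, clear to whitish, 62 mm across, 15 mm high, right of the press; origin under its centre.
Things that resemble listed ones, but are neither listed nor needed, are in the scene too. Leave any blue or green look-alike of the sample_vial alone.

How it is judged:
On the way, in this order (a step that is already met when the one before it is completed fails the run):
1. the hold-down arm is down in its detent and stays there untouched, the cam lever still low (value of joint hold_arm above 0.46 rad and contact force between each of the arm, the fingers and hold_arm below 0.3 N and value of joint cam_lever below 0.4 rad), for 0.2 s.
2. the cam lever stands at its highest lift, with the cap squeezed against the pad (value of joint cam_lever between 1.05 and 1.35 rad and contact force between sample_vial and pad above 3 N), for 0.2 s.
At the end, for the whole second after the job is handed in: Hold-down arm latched (within 0.04 rad of its stop), no finger on it; fingers hold the lever handle (over 0.5 N) at rest within 0.15 rad of straight up, platform lifted over 8.2 mm; vial upright (0.12 rad), pressing the pad with over 3 N (all of step 2 and value of joint hold_arm above 0.46 rad and velocity of joint cam_lever between -0.1 and 0.1 rad/s and value of joint platform above 0.0082 m and contact force between the fingers and lever_handle above 0.5 N and contact force between the fingers and hold_arm below 0.3 N and angle between vial_mid's own z axis and vertical below 0.12 rad); the arm keeps its last pose, push and grip.
It fails at once if the vial leaves its nest or tips (angle between vial_mid's own z axis and vertical above 0.4 rad or horizontal distance between sample_vial and press above 0.015 m).
It fails at once if a bystander is pushed about (distance of any of buffer_bottle, spare_vial, petri_dish from where it was at the start of the episode above 0.02 m).
It also fails if it takes over 43 s, if anything falls off the work surface, if the arm or the gripper's body presses on something with over 40 N, if the wrist force passes 120 N, or if a joint passes its speed limit or range.

## Working session

There is one attempt and no reset: what is moved stays moved. The work goes in short steps, Python scripts to look and compute and a tool call to move; the robot and the scene stay as the last step left them, time stands still between calls to the robot, and variables do not carry over. Pictures are saved under pics/ and viewed, at most 10 in all, crops included, and the job is handed in when it is done.

Besides the shell and the picture viewer there is one more tool, called after "Call:" as name(argument=value, ...) on one line, values as JSON. play_rows: Moves the arm, as the interface text tells. Its arguments: {"type":"object","properties":{"motion":{"type":"array"}},"required":["motion"]}

```bash
mkdir -p pics; cat > h.py <<'E'
import numpy as np, cv2
from plant import read_state, optics, job
def snap(name,fn=None):
    c=optics.read_camera(name)
    if fn: cv2.imwrite('pics/'+fn,cv2.cvtColor(c['pixels'],cv2.COLOR_RGB2BGR))
    return c
def K(c):
    f=200/np.tan(np.radians(c['fov_y'])/2); return f
def ray(c,u,v):
    M=np.array(c['world_to_cam']);R=M[:3,:3];o=-R.T@M[:3,3];f=K(c)
    d=R.T@np.array([(u-c['cx'])/f,-(v-c['cy'])/f,-1]);return o,d/np.linalg.norm(d)
def onplane(c,u,v,z):
    o,d=ray(c,u,v);return o+d*(z-o[2])/d[2]
def proj(c,p):
    M=np.array(c['world_to_cam']);q=M[:3,:3]@np.array(p)+M[:3,3];f=K(c)
    return c['cx']+f*q[0]/-q[2],c['cy']-f*q[1]/-q[2]
def tri(c1,p1,c2,p2):
    o1,d1=ray(c1,*p1);o2,d2=ray(c2,*p2)
    t=np.linalg.lstsq(np.c_[d1,-d2],o2-o1,rcond=None)[0]
    a=o1+t[0]*d1;b=o2+t[1]*d2;return (a+b)/2,np.linalg.norm(a-b)
E
python3 - <<'E'
from h import *
for n in('top','side'):
    c=snap(n,n+'0.png');print({k:v for k,v in c.items() if k!='pixels'},onplane(c,320,200,0),ray(c,320,200)[0])
print(read_state())
E
```

```text
{'fov_y': 47.51111721778635, 'cx': 322.1040228660994, 'cy': 199.73442794498067, 'world_to_cam': array([[-0.01651109, -0.99985533,  0.00408643,  0.02855066],
       [ 0.98013871, -0.01537743,  0.19771606, -0.55526667],
       [-0.19762462,  0.00726977,  0.98025081, -1.02183694],
       [ 0.        ,  0.        ,  0.        ,  1.        ]])} [0.5662262  0.02445377 0.        ] [0.34276962 0.02743647 1.11132497]
{'fov_y': 42.65461181380313, 'cx': 315.87652466455677, 'cy': 208.48756767476974, 'world_to_cam': array([[-0.9857754 , -0.16606182, -0.02589066,  0.52818113],
       [ 0.06093863, -0.49672498,  0.86576601, -0.14597058],
       [-0.15663121,  0.85187309,  0.49977885, -1.2899306 ],
       [ 0.        ,  0.        ,  0.        ,  1.        ]])} [ 0.56942373 -0.27790854  0.        ] [0.32751982 1.11406065 0.78473135]
{'time_s': 0.1, 'joint_positions': array([ 1.09573547e+00,  2.63484853e-01, -4.88715493e-02,  1.25938930e+00,
       -6.70294445e-08,  1.41551311e+00]), 'joint_velocities': array([ 0.0006522 , -0.00053403,  0.00196547,  0.00122893,  0.00025293,
       -0.00025925]), 'effort': array([ 4.04554739e-03, -6.38573956e+01,  3.85062253e+01,  1.00574421e-02,
       -1.46502148e-04,  5.76768031e-06]), 'ee_pos': array([0.16493092, 0.4981875 , 0.25286882]), 'tool_rot': array([-5.00121179e-01, -3.10123082e+00,  1.41771777e-03]), 'contact_force': array([1.04835779, 0.02713223, 0.19098312]), 'wrist_torque': array([0.02484768, 0.00291109, 0.0287012 ]), 'grip_force': 0.0, 'finger_gap': 0.9998835613311704}
```

View pics/top0.png

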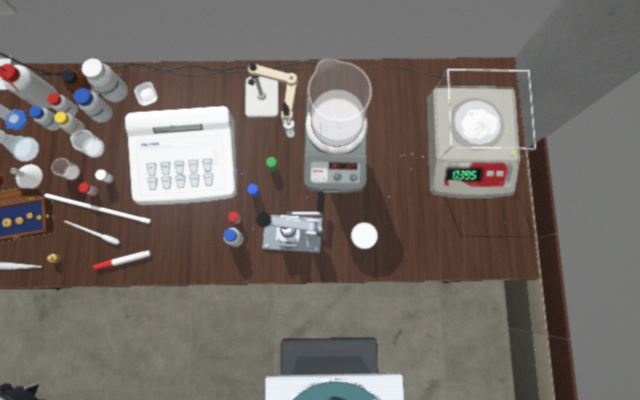

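View pics/side0.png

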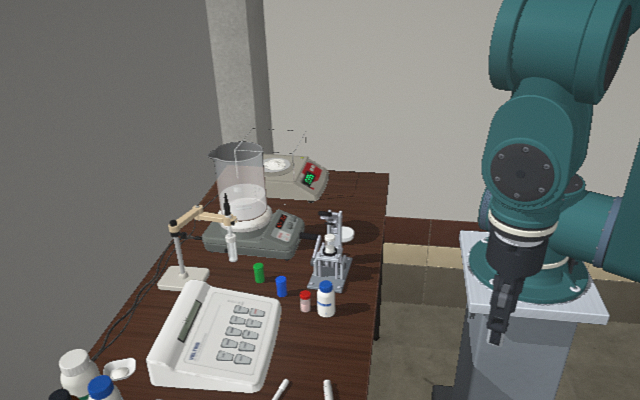

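The top view shows the press at about (292,232), the black paddle at (264,219) and the handle at (321,200). The dish is at (364,236), the bottle at (233,237) and the red vial at (234,217). In the side view the press is at about (330,255). Next I'll zoom in on the press in both views.

```bash
python3 - <<'E'
import cv2,numpy as np
a=cv2.imread('pics/top0.png')[180:270,220:385];b=cv2.imread('pics/side0.png')[195:325,285:375]
a=cv2.resize(a,None,fx=4.8,fy=4.8,interpolation=cv2.INTER_CUBIC);b=cv2.resize(b,None,fx=4.5,fy=4.5,interpolation=cv2.INTER_CUBIC)
cv2.imwrite('pics/ta.png',a);cv2.imwrite('pics/sb.png',b)
E
```

```text
(no output)
```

View pics/ta.png

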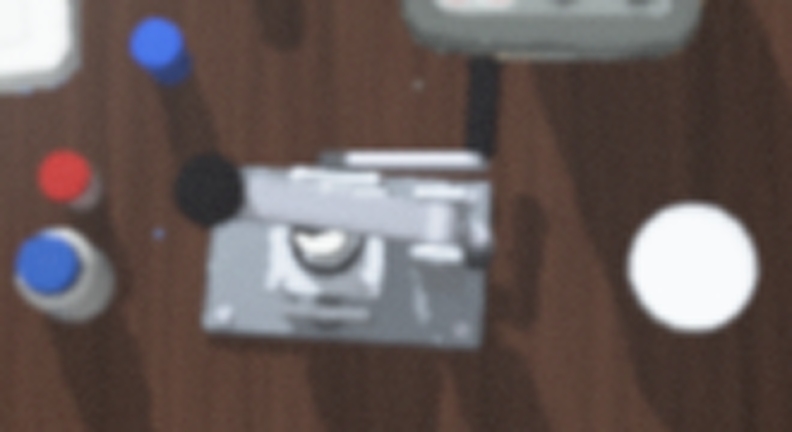

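View pics/sb.png

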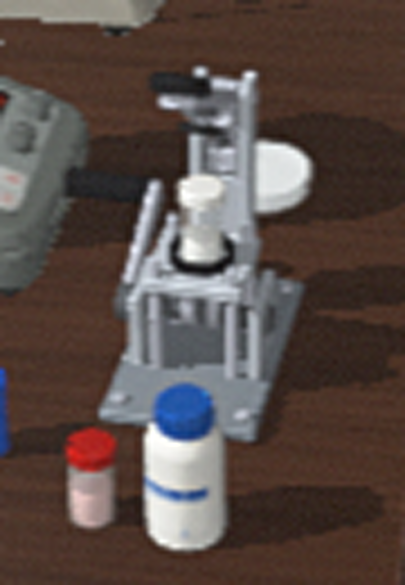

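The top crop shows the base's front edge running from (203,330) to (480,347). The paddle is centred at (209,189), and the handle runs from (485,60) to (481,155), close to the balance. The side crop shows the paddle at (180,84), the handle from (70,182) to (150,188) and the cap top at (202,188).

```bash
python3 - <<'E'
from h import *
t=snap('top');s=snap('side')
T=lambda u,v:(220+u/4.8-.4,180+v/4.8-.4); S=lambda u,v:(285+u/4.5-.4,195+v/4.5-.4)
A=onplane(t,*T(203,330),.01);B=onplane(t,*T(480,347),.01);C=onplane(t,*T(491,181),.01)
h=np.arctan2(-(A-B)[0],(A-B)[1]);print('corners',A,B,C,np.linalg.norm(A-B),np.linalg.norm(C-B),'h',h)
ex=np.array([np.cos(h),np.sin(h),0]);ey=np.array([-ex[1],ex[0],0])
o=B+42*1e-3*ex+.076*ey;o2=A+.042*ex-.064*ey;print('origin',o,o2)
o=(o+o2)/2;o[2]=0
p,e=tri(t,T(209,189),s,S(180,80));print('paddle',p,e,'press frame',(p-o)@ex,(p-o)@ey)
pt=[0,-.055+.113*np.cos(.5)-.013*np.sin(.5),.142+.113*np.sin(.5)+.013*np.cos(.5)]
print('paddle expected',pt,o+pt[0]*ex+pt[1]*ey+[0,0,pt[2]])
pp=onplane(t,*T(209,189),pt[2]);print('paddle ray at z',pp)
# handle
for q in ((485,60),(481,155)):
    g=onplane(t,*T(*q),.063);print('handle',g,(g-o)@ex,(g-o)@ey)
p,e=tri(t,T(485,60),s,S(68,180));print('hend tri',p,e)
v=onplane(s,*S(202,190),.071+.047+.0);print('cap side',v)
hm=o+.07*ex-.07*ey;print('hmid exp',o+.07*ex-.075*np.sin(1.2)*ey+[0,0,.036+.075*np.cos(1.2)])
for n,u,z in (('dish',(693,267),.015),('bottle',(48,262),.08),('red',(65,176),.047),('blue',(158,43),.047)):print(n,onplane(t,*T(*u),z))
g=onplane(t,*T(485,45),.05);print('balance edge',g)
E
```

```text
corners [0.44713998 0.16688092 0.01      ] [0.43634293 0.02744182 0.01      ] [0.52083543 0.0205159  0.01      ] 0.13985650098795518 0.08477588938738138 h -0.07727785544733928
origin [0.48408485 0.09997256 0.01      ] [0.48407377 0.09982949 0.01      ]
paddle [0.48742055 0.14023719 0.20479341] 0.0007837630930141793 press frame 0.00021727193848121874 0.04047373368984003
paddle expected [0, np.float64(0.03793429749175748), np.float64(0.2075836591668498)] [0.48700788 0.13772211 0.20758366]
paddle ray at z [0.48737017 0.13992256 0.20758366]
handle [0.57256127 0.02281104 0.063     ] 0.09416931112891301 -0.07002902260211796
handle [0.52517621 0.02551426 0.063     ] 0.04671697368491337 -0.07099204562349423
hend tri [0.57268606 0.02282304 0.06312308] 0.00029740642124714595
cap side [0.48201468 0.10633215 0.118     ]
hmid exp [0.54847383 0.02480265 0.06317683]
dish [ 0.47445509 -0.0807271   0.015     ]
bottle [0.47393528 0.23185798 0.08      ]
red [0.52068584 0.23102424 0.047     ]
blue [0.58731994 0.18606446 0.047     ]
balance edge [0.58306789 0.02263211 0.05      ]
```

```bash
cat >> h.py <<'E'
from scipy.spatial.transform import Rotation as Ro
O=np.array([.4841,.0999,0]);H=-.0773
EX=np.array([np.cos(H),np.sin(H),0]);EY=np.array([-EX[1],EX[0],0])
RT=np.c_[-EX,EY,[0,0,-1]]
def W(x,y,z): return O+x*EX+y*EY+[0,0,z]
def rel(p,R=RT):
    s=read_state();R0=Ro.from_rotvec(s['tool_rot'])
    print(np.round(R0.inv().apply(np.array(p)-s['ee_pos']),4),np.round((R0.inv()*Ro.from_matrix(R)).as_rotvec(),4))
def pad(a): return W(0,-.055+.113*np.cos(a)-.013*np.sin(a),.142+.113*np.sin(a)+.013*np.cos(a))
E
python3 - <<'E'
from h import *
rel(pad(.5)+[0,0,.022+.04])
E
```

```text
[-0.4191 -0.241  -0.0165] [-7.000e-04 -2.000e-04 -2.425e-01]
```

Call:
play_rows(motion=[[-0.03,-0.02,-0.0165,0,0,0,1],[-0.419,-0.241,-0.0165,0,0,-0.2425,1],[-0.419,-0.241,-0.0165,0,0,-0.2425,1],[-0.419,-0.241,-0.0165,0,0,-0.2425,1],[-0.419,-0.241,-0.0165,0,0,-0.2425,1],[-0.419,-0.241,-0.0165,0,0,-0.2425,1],[-0.419,-0.241,-0.0165,0,0,-0.2425,1],[-0.419,-0.241,-0.0165,0,0,-0.2425,1]])

```text
time_s: 1.0
ee_pos: [0.4189, 0.2126, 0.2699]
tool_rot: [0.122, 3.139, 0.0]
contact_force: [0.4, 1.4, -0.0]
finger_gap: -0.001
grip_force: 0.0
```

Call:
play_rows(motion=[[0,0,0,0,0,0,1],[0,0,0,0,0,0,1]])

```text
time_s: 1.2
ee_pos: [0.4184, 0.2136, 0.2695]
tool_rot: [-0.126, -3.138, 0.0]
contact_force: [-0.3, 0.8, -0.2]
finger_gap: -0.001
grip_force: 0.0
```

```bash
python3 - <<'E'
from h import *
for a in (.5,.4,.3,.2,.12,.06,.0): rel(pad(a)+[0,0,.022])
E
```

```text
[-0.0745 -0.0702  0.0399] [-0.0001 -0.0007 -0.0027]
[-0.0745 -0.0641  0.0495] [-0.0001 -0.0007 -0.0027]
[-0.0745 -0.059   0.0597] [-0.0001 -0.0007 -0.0027]
[-0.0745 -0.055   0.0703] [-0.0001 -0.0007 -0.0027]
[-0.0745 -0.0525  0.0791] [-0.0001 -0.0007 -0.0027]
[-0.0745 -0.0511  0.0857] [-0.0001 -0.0007 -0.0027]
[-0.0745 -0.0501  0.0925] [-0.0001 -0.0007 -0.0027]
```

Call:
play_rows(motion=[[-0.04,-0.035,0,0,0,0,1],[-0.0745,-0.069,0,0,0,0,1],[-0.0745,-0.069,0,0,0,0,1],[-0.0745,-0.069,0.02,0,0,0,1],[-0.0745,-0.069,0.03,0,0,0,1],[-0.0745,-0.069,0.03,0,0,0,1]])

```text
time_s: 1.8
ee_pos: [0.4855, 0.141, 0.2387]
tool_rot: [-0.119, -3.137, 0.0]
contact_force: [0.3, -0.4, -0.2]
finger_gap: 0.006
grip_force: 0.0
```

```bash
python3 - <<'E'
from h import *
s=snap('side');p=s['pixels'][180:280,280:380,::-1]
t=snap('top');q=t['pixels'][170:270,225:345,::-1]
f=lambda i:cv2.resize(i,(400,400) if i.shape[1]==100 else (400,400),interpolation=cv2.INTER_CUBIC)
cv2.imwrite('pics/c1.png',np.hstack([f(p),f(q)]))
for a in (.5,.4,.3,.2,.12,.06,.0): rel(pad(a)+[0,0,.022])
E
```

```text
[-0.0009 -0.003   0.0106] [ 0.0001 -0.0001  0.0014]
[-0.0009  0.0031  0.0202] [ 0.0001 -0.0001  0.0014]
[-0.0009  0.0082  0.0304] [ 0.0001 -0.0001  0.0014]
[-0.0009  0.0122  0.041 ] [ 0.0001 -0.0001  0.0014]
[-0.0009  0.0147  0.0498] [ 0.0001 -0.0001  0.0014]
[-0.0009  0.0161  0.0564] [ 0.0001 -0.0001  0.0014]
[-0.0009  0.017   0.0632] [ 0.0001 -0.0001  0.0014]
```

View pics/c1.png

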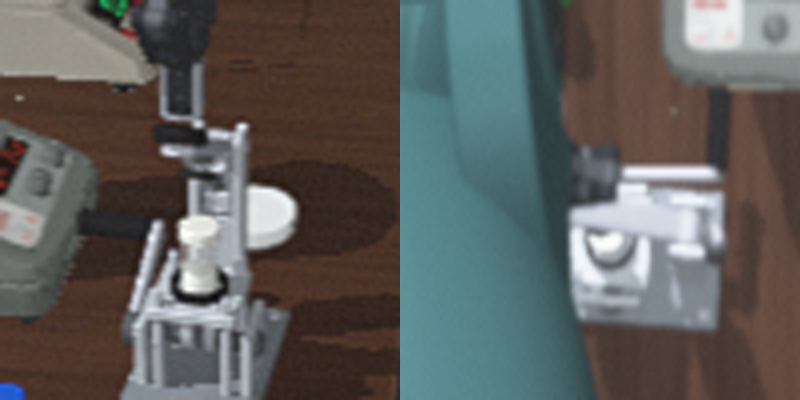

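The fingertips at (180,112) sit just above the paddle at (180,132), so I'll push down along the arc.

Call:
play_rows(motion=[[-0.001,-0.002,0.01,0,0,0,1],[-0.001,0.003,0.02,0,0,0,1],[-0.001,0.008,0.03,0,0,0,1],[-0.001,0.011,0.037,0,0,0,1],[-0.001,0.013,0.044,0,0,0,1],[-0.001,0.015,0.052,0,0,0,1],[-0.001,0.016,0.058,0,0,0,1],[-0.001,0.016,0.061,0,0,0,1]])

```text
time_s: 2.7
ee_pos: [0.4888, 0.1558, 0.178]
tool_rot: [-0.121, -3.138, 0.0]
contact_force: [-0.3, -0.2, -0.7]
finger_gap: 0.001
grip_force: 0.0
```

Call:
play_rows(motion=[[0,0,0,0,0,0,1],[0,0,0,0,0,0,1]])

```text
time_s: 2.9
ee_pos: [0.4892, 0.1558, 0.1789]
tool_rot: [0.122, 3.139, 0.0]
contact_force: [-0.5, 0.2, 0.7]
finger_gap: -0.003
grip_force: 0.0
```

Now I'll retreat straight up, wait with the fingers clear, and look.

Call:
play_rows(motion=[[0,0,-0.03,0,0,0,1],[0,0,-0.07,0,0,0,1],[0,0,-0.09,0,0,0,1],[0,0,-0.09,0,0,0,0],[0,0,-0.09,0,0,0,0],[0,0,-0.09,0,0,0,0]])

```text
time_s: 3.5
ee_pos: [0.4888, 0.1557, 0.2679]
tool_rot: [-0.121, -3.138, 0.0]
contact_force: [-0.3, 0.1, -0.3]
finger_gap: 0.492
grip_force: 0.0
```

```bash
python3 - <<'E'
from h import *
s=snap('side');p=s['pixels'][170:290,270:390,::-1]
cv2.imwrite('pics/c2.png',cv2.resize(p,(480,480),interpolation=cv2.INTER_CUBIC))
print((np.array(proj(s,pad(0)))-[270,170])*4,(np.array(proj(s,pad(.5)))-[270,170])*4)
hm=W(.070,-.075*np.sin(1.2),.063)
print(read_state()['ee_pos']);rel(hm+[0,0,.15]);rel(hm+[0,0,.003])
E
```

```text
[212.51479561 261.04826123] [218.99649039 162.86503006]
[0.48875123 0.15571814 0.267813  ]
[-0.0698 -0.1259  0.0548] [-0.0004 -0.0016 -0.0001]
[-0.07   -0.1258  0.2018] [-0.0004 -0.0016 -0.0001]
```

View pics/c2.png

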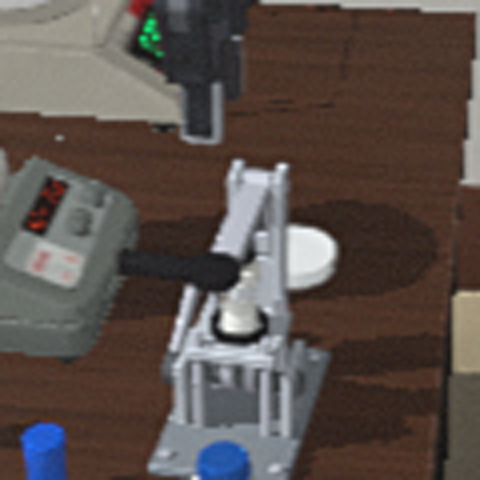

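The arm is latched: the paddle is level at (213,270) and the predicted down position was (212,261). Next is the handle.

Call:
play_rows(motion=[[-0.03,-0.04,0,0,0,0,0],[-0.066,-0.085,0,0,0,0,0],[-0.066,-0.126,0,0,0,0,0],[-0.066,-0.126,0.04,0,0,0,0],[-0.066,-0.126,0.08,0,0,0,0],[-0.066,-0.126,0.12,0,0,0,0],[-0.066,-0.126,0.13,0,0,0,0],[-0.066,-0.126,0.13,0,0,0,0]])

```text
time_s: 4.35
ee_pos: [0.5444, 0.0252, 0.1378]
tool_rot: [-0.121, -3.136, -0.0]
contact_force: [0.0, 0.4, -0.3]
finger_gap: 0.5
grip_force: 0.0
```

```bash
python3 - <<'E'
from h import *
s=snap('side');p=s['pixels'][170:290,250:400,::-1]
cv2.imwrite('pics/c3.png',cv2.resize(p,(600,480),interpolation=cv2.INTER_CUBIC))
hm=W(.066,-.075*np.sin(1.2),.063)
print(read_state()['ee_pos'],read_state()['contact_force']);rel(hm+[0,0,.003])
E
```

```text
[0.5453053  0.02518589 0.13935473] [0.70725194 0.30397391 1.3219847 ]
[ 0.0008 -0.0001  0.0734] [ 0.     -0.0004  0.0001]
```

View pics/c3.png

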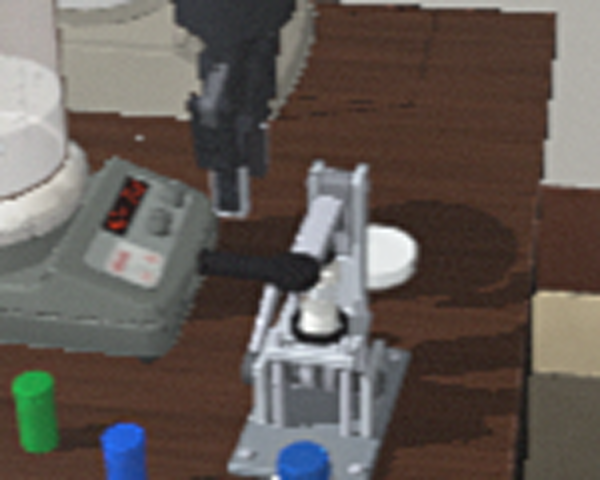

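The fingers at (232,212) are directly above the handle at (240,262), and the balance is clear. I'll descend and grip.

Call:
play_rows(motion=[[0,0,0.03,0,0,0,0],[0,0,0.05,0,0,0,0],[0,0,0.065,0,0,0,0],[0,0,0.074,0,0,0,0],[0,0,0.074,0,0,0,0]])

```text
time_s: 4.9
ee_pos: [0.5457, 0.0252, 0.0653]
tool_rot: [0.121, 3.139, -0.0]
contact_force: [-0.0, 0.1, 0.8]
finger_gap: 0.497
grip_force: 0.0
```

Call:
play_rows(motion=[[0,0,0,0,0,0,1],[0,0,0,0,0,0,1],[0,0,0,0,0,0,1],[0,0,0,0,0,0,1],[0,0,0,0,0,0,1]])

```text
time_s: 5.4
ee_pos: [0.546, 0.0251, 0.0656]
tool_rot: [0.121, 3.137, 0.0]
contact_force: [1.5, 0.3, 6.5]
finger_gap: 0.17
grip_force: 58.6
```

```bash
python3 - <<'E'
from h import *
s=read_state();d=s['ee_pos']-O
print('press frame of grasp',d@EX,d@EY,d[2]-.003,s['contact_force'],s['finger_gap'])
# arc, relative to nominal start at measured pose
for th in np.arange(.0,1.21,.15):
    a=1.2-th; rel(W(.066,-.075*np.sin(a),.036+.075*np.cos(a)+.003))
E
```

```text
press frame of grasp 0.06744364499877809 -0.0698090538140632 0.06256855356591226 [1.46887064 0.25531901 6.53851107] 0.17009822974585057
[ 0.0014 -0.0001 -0.0006] [0.0001 0.0018 0.    ]
[ 0.0014  0.0048 -0.0108] [0.0001 0.0018 0.    ]
[ 0.0014  0.0111 -0.0201] [0.0001 0.0018 0.    ]
[ 0.0014  0.0187 -0.0283] [0.0001 0.0018 0.    ]
[ 0.0014  0.0275 -0.0353] [0.0001 0.0018 0.    ]
[ 0.0014  0.0372 -0.041 ] [0.0001 0.0018 0.    ]
[ 0.0014  0.0476 -0.0451] [0.0001 0.0018 0.    ]
[ 0.0014  0.0586 -0.0476] [0.0001 0.0018 0.    ]
[ 0.0014  0.0698 -0.0484] [0.0001 0.0018 0.    ]
```

Call:
play_rows(motion=[[0,0.005,-0.01,0,0,0,1],[0,0.011,-0.0195,0,0,0,1],[0,0.0188,-0.0277,0,0,0,1],[0,0.0276,-0.0347,0,0,0,1],[0,0.0373,-0.0404,0,0,0,1],[0,0.0477,-0.0445,0,0,0,1]])

```text
time_s: 6.0
ee_pos: [0.5498, 0.0724, 0.1104]
tool_rot: [0.122, 3.137, -0.003]
contact_force: [3.5, -5.6, 2.6]
finger_gap: 0.164
grip_force: 59.1
```

```bash
python3 - <<'E'
from h import *
s=read_state();d=s['ee_pos']-O
print('press frame of grasp',d@EX,d@EY,d[2]-.003,s['contact_force'],s['finger_gap'],s['grip_force'])
for a in (.15,0): rel(W(.067,-.075*np.sin(a),.036+.075*np.cos(a)+.003))
E
```

```text
press frame of grasp 0.06759918383194453 -0.02231030646842097 0.10740252593318256 [ 3.45923712 -5.58169951  2.63192453] 0.16362383276109085 59.12956237792969
[ 0.0006  0.0111 -0.0028] [-0.0015  0.0022 -0.0005]
[ 0.0006  0.0223 -0.0036] [-0.0015  0.0022 -0.0005]
```

Call:
play_rows(motion=[[0,0.006,-0.002,0,0,0,1],[0,0.012,-0.003,0,0,0,1],[0,0.0175,-0.0035,0,0,0,1],[0,0.0225,-0.0037,0,0,0,1],[0,0.0225,-0.0037,0,0,0,1],[0,0.0225,-0.0037,0,0,0,1],[0,0.0225,-0.0037,0,0,0,1]])

```text
time_s: 6.7
ee_pos: [0.5516, 0.0949, 0.1139]
tool_rot: [0.122, 3.137, -0.001]
contact_force: [4.8, -3.4, 5.9]
finger_gap: 0.162
grip_force: 59.5
```

```bash
python3 - <<'E'
from h import *
s=snap('side');p=s['pixels'][170:290,250:400,::-1]
cv2.imwrite('pics/c4.png',cv2.resize(p,(600,480),interpolation=cv2.INTER_CUBIC))
s=read_state();d=s['ee_pos']-O
print('press frame of grasp',d@EX,d@EY,d[2]-.003,s['contact_force'],s['finger_gap'],s['grip_force'])
E
```

```text
press frame of grasp 0.06770113258529946 0.00017430919310922055 0.11086830987038757 [ 3.29155523 -4.19858337  4.46061663] 0.16891500742001805 59.469029903411865
```

View pics/c4.png

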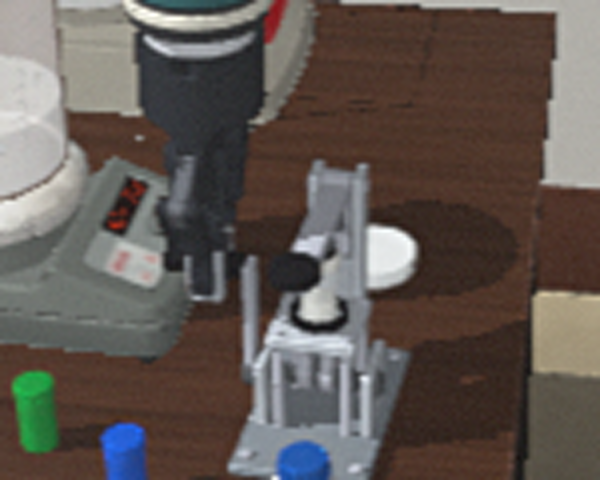

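The lever stands upright in the fingers, from (248,258) to (248,375). The arm is level, the vial upright and the platform raised. I'll hold briefly and hand in.

Call:
play_rows(motion=[[0,0,0,0,0,0,1],[0,0,0,0,0,0,1],[0,0,0,0,0,0,1],[0,0,0,0,0,0,1]])

```text
time_s: 7.15
ee_pos: [0.5516, 0.0948, 0.1139]
tool_rot: [0.122, 3.137, -0.001]
contact_force: [3.8, -4.6, 6.1]
finger_gap: 0.165
grip_force: 59.5
```

```bash
python3 -c "
from h import *
print(job.finish_job())"
```

```text
the job is handed in; nothing more can be done
None
```

I handed the job in at about 7 s with the hold-down arm latched, the lever held straight up in the fingers and the vial upright in the last picture; the hand-in gave no verdict, and I couldn't measure the cap's force on the pad directly.

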